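# Press a water-tower roof home on a sprung gluing stand

## Task

Set the green roof onto the yellow water-tower tank on the gluing stand, without dropping it, so that it sits seated and level on the rim. Then press down on the roof with the gripper until the stand's red pointer lies within the yellow band, not pushing it on past the band, and keep it there for at least three seconds; finish while still holding it pressed. Leave the other things on the bench alone.

Things in the scene. Friction and masses are not known exactly. Their poses are not given: they have to be found in the camera images.
- roof: Loose round green conical roof, 0.06-0.13 kg, upright. Origin: centre of underside, z up. From below: plug 68 mm diameter, 8 mm high (tapers to 60 at its foot), fits in the tank's mouth; eave 92 mm diameter at 8-12 mm, rests on the rim (seated, origin is 8 mm below the rim); cone to 28 mm diameter at 34 mm; brass knob, flat-topped cylinder 18 mm diameter, 34-56 mm: pick it there
- knob_top (a point): Centre of the flat top of the green roof's brass knob, 56 mm above the roof's origin.
- rim (a point): Centre of the mouth, at rim level, of the yellow planked tank: an open cup, 80 mm outer, 74 mm inner diameter, 65 mm high, fixed on the round sprung platform (110 mm diameter) of the gluing stand. The rim is 140 mm above the bench when the platform is up.
- stand: Gluing stand, fixed to the bench. Origin: bench level under the tank's axis. Steel base 15 mm high, reaching from -85 to +125 mm along its x and +-65 mm along its y; scale post 30 mm wide, 90 mm high at x = +95 mm, facing away from the robot, carrying the yellow band.
- platform (a joint): How far the sprung platform with its tank is pressed down, m: 0 at rest (upper stop), 0.036 fully down. It moves straight down and springs back when let go. About 3 N starts it, and each mm takes 0.45 N more; the roof's own weight (about 1 N) does not move it.
- collar (a joint): Setting of the yellow band on the scale post, m: the platform travel at which the red pointer is level with the middle of the band; between 0.012 and 0.024. It stays where it is set.
- pointer (a point): Middle of the red pointer bar (32 mm wide, 4 mm high) carried by the platform, in front of the scale post on the side away from the robot; 70 mm above the bench when the platform is up, and goes down with it.
- band (a point): Middle of the front of the yellow band (34 mm wide, 12 mm high) on the scale post, below the pointer at the start.
- grey_roof: Another, smaller roof of the same shape, grey with a black knob, eave 72 mm in diameter, 56 mm high, loose on the bench; leave it alone. Origin: centre of its underside.
- coach: Yellow model railway coach, 205 mm long (its y axis), 37 mm wide, 55 mm high, loose at the far side; leave alone. Origin: centre of its underside.
- glue: White glue bottle with an orange cap, 40 mm diameter, 100 mm high, loose; leave alone. Origin: centre of its underside.
- paint_jar: Small glass paint jar with a green cap, 42 mm diameter, 45 mm high, loose; leave alone. Origin: centre of its underside.
- tree: Dark green model fir on a round foot, 68 mm diameter, 116 mm high, loose; leave alone. Origin: centre of its underside.
- screwdriver: Screwdriver with a red handle, 150 mm long, lying on the bench; leave alone.
- car: Blue model car, 85 x 40 x 33 mm, loose; leave alone. Origin: centre of its underside.
Mind the look-alikes: they are no part of the job. Leave any orange look-alike of the roof alone.

How it is judged (in metres and radians):
On the way:
1. with the green roof seated on the tank and the gripper pressing on it, the pointer stays within the band for three seconds (horizontal distance between roof and rim below 0.006 m and z of roof in the frame of rim between -0.011 and -0.005 m and angle between roof's own z axis and vertical below 0.07 rad and z of pointer in the frame of band between -0.006 and 0.006 m and contact force between the fingers and roof above 3 N), for 2.9 s.
At the end, for the whole second after the job is handed in: Green roof on the tank: axes within 6 mm, eave within 3 mm of the rim, tilt under 0.07 rad; gripper presses on it with more than 3 N; red pointer within 6 mm in height of the yellow band's middle and at rest, all through the last second, robot still holding (all of step 1 and linear speed of roof below 0.01 m/s); the arm keeps its last pose, push and grip.
It fails at once if the pointer is pushed past the band (more than 11 mm below its middle) (z of pointer in the frame of band below -0.011 m).
It fails at once if the green roof is dropped (falls freely faster than 0.6 m/s) (contact force between each of the arm, the fingers and roof below 0.05 N and linear speed of roof above 0.6 m/s).
It fails at once if one of the other loose things (grey roof, coach, glue, paint jar, tree, screwdriver, car) is moved by more than 25 mm or tipped over (distance of any of grey_roof, coach, glue, paint_jar, tree, screwdriver, car from where it was at the start of the episode above 0.025 m or angle between any of grey_roof, coach, glue, paint_jar, tree, car's own z axis and vertical above 0.5 rad).
It also fails if it takes over 51 s, if anything falls off the work surface, if the arm or the gripper's body presses on something with over 40 N, if the wrist force passes 120 N, or if a joint passes its speed limit or range.

## Robot

A 6-joint arm with a two-finger parallel gripper is mounted at the origin on the work surface. World frame = base frame: x ahead of the robot, y to its left, z up, the work surface at z = 0. Lengths are in m, angles in degrees, forces in N, time in s.
With the tool pointing down it reaches from about 0.325 to 0.85 m from the base axis. Payload 15.5 kg.
Tool frame: the origin (TCP) lies between the finger pads; the fingertips stand 14 mm ahead of it and the grasp point (between the pads) lies 5 mm behind it; z points along the fingers, y is the line along which they close (so a half turn about z gives the same grasp; the last joint's range is limited). The gripper opens to 91 mm and grips with 3 to 60 N. Pads are 32 mm wide; open, the fingers measure 118 mm over their backs; the gripper's body (76 mm by 178 mm) begins 60 mm behind the grasp point.
Start: joints at [67.695, 28.281, 77.091, -0, 74.628, -5.472], TCP at [0.181, 0.598, 0.228] pointing down, gripper open.
Joint ranges: [-166.48, 166.48], [-47.26, 123.95], [12.59, 153.08], [-70.14, 250.14], [6.76, 159.57], [-176.63, 176.63]. Speed limits (degrees/s): [108.29, 108.29, 147.25, 172.46, 172.46, 172.46].

## Interface

Orientations are given as [roll, pitch, yaw] about the fixed x, y, z axes, in that order (R = Rz(yaw) Ry(pitch) Rx(roll)).
In Python, from bench import telemetry, viewer, arm gives the robot as it stands. The module is installed in compiled form; this text tells all that it offers.
- The arm moves only by the tool servo_tool, never from a script. Its arguments are lists of equal length, an entry for each row: "translation": the shift along the world's x, y, z in units of 0.03 m (1.0 is 0.03 m), a list of three; "turn": the turn about the world's z in units of 0.08 rad (1.0 is 0.08 rad); "grip": the opening, from 0 (shut) to 1 (fully open). In form: {"translation": [[tx, ty, tz], ...], "turn": [turn, ...], "grip": [grip, ...]}. A call has 1 to 12 rows; each row shifts and turns the commanded pose from where the row before left it; what a row does not reach is not made up. A row lasts 1/8 s, in which the tool goes at most 62.5 mm and 10.7 degrees, less where a joint would pass 70% of its speed; a pose out of reach is approached as far as the arm can. A call with a number of a shift or a turn outside -1 to 1 is refused whole. A call with a gripper value outside its range is refused whole. The fingers move at their own pace and stop on an object; "squeeze" is the grip in N (left out, the last holds). Time passes only in rows, so rows that do not move let the fingers close. It gives the time, the measured TCP pose, the force, the opening and the grip force at its end, in the units of the state.
- telemetry.read_state(): the state, without advancing time (a new reading comes with each control period).
- viewer.camera(name): name is "side" or "top" or "wrist"; returns a dict with "color" (400x640x3 uint8, red, green, blue), "range_z" (400x640 float32, m along the optical axis (not along the pixel's ray), 0 where there is no reading), "camera_matrix" (3x3 intrinsics, pixels), "k1" (the pictures are not rectified: a ray, as slopes to the right and down, at radius r is drawn at 1 + k1 r^2 times it, then the intrinsics apply), "pose" (4x4, takes a point from camera to world coordinates). Camera axes: x right, y down, z forward; pixel columns grow to the right and rows downward; lengths in m; the calibration is good to about 2 mm. A picture is of the moment at which its call begins.
- arm.sign_off(): hands the job in; it is judged then, once.
The state is a dict: "clock": time; "joint_positions": joint angles; "joint_velocities": joint speeds; "joint_efforts": joint torques, N m; "tool_pos": TCP position; "ee_rot": TCP orientation; "contact_force": force on the tool from outside, world axes, zero at the start; "torque": the same for the moment, N m; "width": opening from 0.0 (shut) to 1.0 (fully open); "grasp_force": force on a finger pad.
Only numpy, scipy, OpenCV 4.12 (cv2) and the standard library are available. Lean on these libraries where they do the work, as an engineer would, in place of code of your own. Each camera call takes 0.05 s, during which the arm holds its last target. There are 200 camera calls.

## Working session

There is one attempt and no reset: what is moved stays moved. The work goes in short steps, Python scripts to look and compute and a tool call to move; the robot and the scene stay as the last step left them, time stands still between calls to the robot, and variables do not carry over. Pictures are saved under pics/ and viewed, at most 10 in all, crops included, and the job is handed in when it is done.

Besides the shell and the picture viewer there is one more tool, called after ">>>" by a JSON object that holds its "api" and its "payload", one argument or row to a line. servo_tool: Moves the arm, as the interface text tells. Shifts and turns lie within -1 to 1; 1 stands for 0.03 m of shift or 0.08 rad of turn. Its arguments: {"type":"object","properties":{"translation":{"type":"array"},"turn":{"type":"array"},"grip":{"type":"array"},"squeeze":{"type":"number"}},"required":["translation","turn","grip"]}

```bash
mkdir -p pics; cat > h.py <<'E'
import numpy as np,cv2
from bench import telemetry,viewer,arm
def cam(n):
    c=viewer.camera(n); return c
def pts(c,uv,z=None):
    """world points of pixels: by depth, or on plane z"""
    uv=np.asarray(uv,float).reshape(-1,2); K=c['camera_matrix']
    s=cv2.undistortPoints(uv[:,None],K,np.array([c['k1'],0,0,0.]))[:,0]
    d=np.c_[s,np.ones(len(s))]; T=c['pose']
    if z is None:
        r=c['range_z'][uv[:,1].round().astype(int),uv[:,0].round().astype(int)]
        return (d*r[:,None])@T[:3,:3].T+T[:3,3]
    w=d@T[:3,:3].T; return T[:3,3]+w*((z-T[2,3])/w[:,2])[:,None]
def cloud(c):
    v,u=np.mgrid[0:400,0:640]; P=pts(c,np.c_[u.ravel(),v.ravel()]).reshape(400,640,3)
    P[c['range_z']==0]=np.nan; return P
E
python3 - <<'E'
from h import *
s=telemetry.read_state();print(s)
for n in('top','side'):
    c=cam(n);cv2.imwrite(f'pics/{n}0.png',c['color'][...,::-1]);print(n,c['pose'].round(3).tolist(),c['camera_matrix'].round(1).tolist(),c['k1'])
E
```

```text
{'clock': 0.0, 'joint_positions': array([ 6.76936779e+01,  2.83147925e+01,  7.71284432e+01,  1.45223210e-03,
        7.46277156e+01, -5.47392983e+00]), 'joint_velocities': array([-0.05879817,  0.02260169,  0.1071576 ,  0.01605759,  0.06030315,
       -0.05305192]), 'joint_efforts': array([-2.15428794e-03, -8.78814983e+01, -3.81875932e+01,  7.06410944e-02,
        5.30100823e-02, -1.04024193e-04]), 'tool_pos': array([0.18085347, 0.59787422, 0.22733149]), 'ee_rot': array([-1.79929506e+02, -8.16166204e-03,  1.63167217e+02]), 'contact_force': array([ 0.79991689, -0.5279752 , -0.17650553]), 'torque': array([ 0.01941875,  0.01093748, -0.05453159]), 'grasp_force': 0.0, 'width': 1.001245759686987}
top [[0.009, -0.983, 0.185, 0.337], [-1.0, -0.007, 0.012, -0.002], [-0.01, -0.185, -0.983, 1.314], [0.0, 0.0, 0.0, 1.0]] [[430.3, 0.0, 324.7], [0.0, 430.3, 201.3], [0.0, 0.0, 1.0]] -0.05069429458903026
side [[-0.991, -0.094, 0.098, 0.449], [-0.135, 0.768, -0.627, 0.792], [-0.017, -0.634, -0.773, 1.074], [0.0, 0.0, 0.0, 1.0]] [[440.3, 0.0, 320.1], [0.0, 440.3, 201.9], [0.0, 0.0, 1.0]] -0.012457797990458952
```

View pics/top0.png

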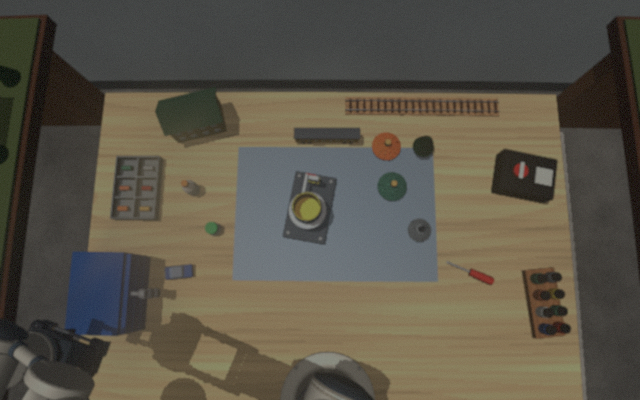

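View pics/side0.png

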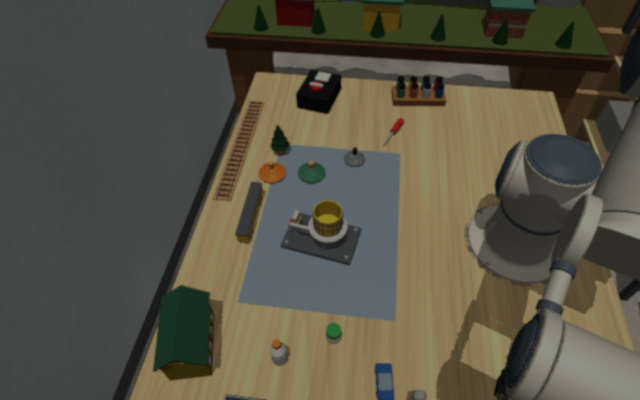

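The top view shows the green roof at (392,187), orange look-alike (386,147), grey roof (419,230) and tank (308,210). The side view shows them at (312,171), (272,172), (355,157) and (327,215).

```bash
python3 - <<'E'
from h import *
for n,rb,tb in(('top',(370,168,415,208),(275,165,345,250)),('side',(295,155,330,185),(275,195,365,262))):
    c=cam(n);P=cloud(c);hsv=cv2.cvtColor(c['color'],cv2.COLOR_RGB2HSV);im=c['color'][...,::-1]
    H,S,V=[hsv[...,i].astype(int) for i in range(3)]
    box=lambda b:np.s_[b[1]:b[3],b[0]:b[2]]
    m=np.zeros((400,640),bool);m[box(rb)]=1
    def rep(l,k,z):
        v,u=np.nonzero(k); 
        if len(u)==0: print(n,l,'none');return
        (cu,cv),r=cv2.minEnclosingCircle(np.c_[u,v].astype(np.float32))
        q=P[k];print(n,l,len(u),'cen',pts(c,[[u.mean(),v.mean()]],z).round(4)[0],'circ',pts(c,[[cu,cv]],z).round(4)[0],'z pct',np.nanpercentile(q[:,2],[5,50,98]).round(3),'xy med',np.nanmedian(q[:,:2],0).round(4),(u.mean().round(1),v.mean().round(1)))
    rep('green',m&(H>50)&(H<95)&(S>90),0.012)
    kn=m&(H>8)&(H<35)&(S>90);rep('knob',kn,0.05)
    # height slices
    rep('roof high',m&(P[...,2]>.047)&(P[...,2]<.07),0.056)
    rep('roof eave+',m&(P[...,2]>.009)&(P[...,2]<.07),0.012)
    t=np.zeros((400,640),bool);t[box(tb)]=1
    rep('rimtop',t&(P[...,2]>.134)&(P[...,2]<.15),0.14)
    rep('yellow',t&(H>18)&(H<35)&(S>120),0.14)
    rep('platform',t&(P[...,2]>.066)&(P[...,2]<.085),0.075)
    rep('red',t&((H<8)|(H>172))&(S>110)&(V>60),0.07)
    rep('base',t&(P[...,2]>.01)&(P[...,2]<.022),0.015)
    k=t&(P[...,2]>.01)&(P[...,2]<.022);v,u=np.nonzero(k)
    q=P[k][:,:2].astype(np.float32);print(cv2.minAreaRect(q))
    a=cv2.resize(im[box(tb)],None,fx=6 if n=='top' else 6,fy=6,interpolation=cv2.INTER_CUBIC)
    b=cv2.resize(im[box(rb)],None,fx=6,fy=6,interpolation=cv2.INTER_CUBIC)
    cv2.imwrite(f'pics/{n}_z.png',np.clip(np.hstack([a,np.pad(b,((0,max(0,a.shape[0]-b.shape[0])),(0,0),(0,0)))[:a.shape[0]]])*1.6,0,255).astype(np.uint8)[:600,:800])
    for l,b in (('orange',(365,128,408,165) if n=='top' else (255,158,292,185)),('grey',(402,212,440,248) if n=='top' else (340,142,370,170)),('tree',(410,130,440,162) if n=='top' else (266,118,296,156))):
        k=np.zeros((400,640),bool);k[box(b)]=1;k&=P[...,2]>.008;rep(l,k,.012)
E
```

```text
top green none
top knob 28 cen [ 0.6319 -0.194   0.05  ] circ [ 0.6319 -0.1943  0.05  ] z pct [0.039 0.057 0.06 ] xy med [ 0.6304 -0.1935] (np.float64(393.7), np.float64(183.0))
top roof high 29 cen [ 0.6296 -0.1923  0.056 ] circ [ 0.629  -0.1925  0.056 ] z pct [0.05  0.057 0.06 ] xy med [ 0.6301 -0.1917] (np.float64(393.4), np.float64(183.3))
top roof eave+ 677 cen [ 0.6306 -0.1929  0.012 ] circ [ 0.6358 -0.1884  0.012 ] z pct [0.012 0.021 0.057] xy med [ 0.6265 -0.1905] (np.float64(391.5), np.float64(186.2))
top rimtop 119 cen [0.5429 0.0649 0.14  ] circ [0.5425 0.0636 0.14  ] z pct [0.136 0.139 0.145] xy med [0.5411 0.0672] (np.float64(305.7), np.float64(206.3))
top yellow 429 cen [0.537  0.0604 0.14  ] circ [0.5392 0.0614 0.14  ] z pct [0.075 0.079 0.14 ] xy med [0.5479 0.0639] (np.float64(307.3), np.float64(208.4))
top platform 844 cen [0.5481 0.0633 0.075 ] circ [0.571  0.0649 0.075 ] z pct [0.071 0.077 0.084] xy med [0.5448 0.0643] (np.float64(307.4), np.float64(208.4))
top red none
top base 1528 cen [0.5581 0.0568 0.015 ] circ [0.5574 0.048  0.015 ] z pct [0.011 0.015 0.02 ] 
[... 2014 characters left out ...]
0608 0.015 ] z pct [0.011 0.014 0.019] xy med [0.5604 0.0856] (np.float64(322.1), np.float64(241.6))
((0.562484622001648, 0.05883225426077843), (0.13365206122398376, 0.20972928404808044), 79.47928619384766)
side orange 482 cen [ 0.7612 -0.1762  0.012 ] circ [ 0.762  -0.1598  0.012 ] z pct [0.011 0.022 0.057] xy med [ 0.7559 -0.1656] (np.float64(271.4), np.float64(172.1))
side grey 279 cen [ 0.4941 -0.2779  0.012 ] circ [ 0.494 -0.278  0.012] z pct [0.011 0.023 0.057] xy med [ 0.4931 -0.265 ] (np.float64(354.5), np.float64(157.3))
side tree 344 cen [ 0.7643 -0.3318  0.012 ] circ [ 0.7687 -0.3398  0.012 ] z pct [0.028 0.059 0.112] xy med [ 0.749  -0.2803] (np.float64(279.5), np.float64(140.1))
```

View pics/side_z.png

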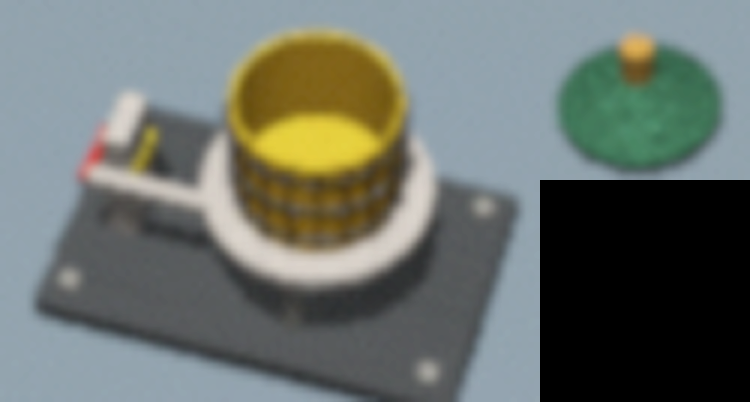

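The crop shows the pointer's red bar at crop (93,150), the yellow band edge at (146,150), on the post's far side. I'm starting the move to the far side to see the band with the wrist camera.

>>> {"api": "servo_tool", "payload": {
  "translation": [
    [1, -1, 0],
    [1, -1, 0],
    [1, -1, 0],
    [1, -1, 0],
    [1, -1, 0],
    [1, -1, 0],
    [1, -1, 0],
    [1, -1, 0],
    [1, -1, 0],
    [1, -1, 0],
    [1, -1, 0],
    [1, -1, 0]
  ],
  "turn": [0, 0, 0, 0, 0, 0, 0, 0, 0, 0, 0, 0],
  "grip": [1, 1, 1, 1, 1, 1, 1, 1, 1, 1, 1, 1]
}}

```text
clock: 1.7
tool_pos: [0.5418, 0.2371, 0.2278]
ee_rot: [-180.0, -0.0, 163.2]
contact_force: [0.9, 0.4, -0.1]
width: 1.0
grasp_force: 0.0
```

```bash
python3 - <<'E'
from h import *
s=telemetry.read_state();print(s['clock'],s['tool_pos'],s['ee_rot'])
c=cam('wrist');print(c['pose'].round(3).tolist(),c['camera_matrix'].tolist(),c['k1'])
E
```

```text
1.7 [0.54181077 0.23710124 0.22782689] [-1.79996837e+02 -1.12384140e-02  1.63162359e+02]
[[0.289, 0.914, 0.284, 0.461], [0.957, -0.276, -0.086, 0.261], [-0.0, 0.297, -0.955, 0.386], [0.0, 0.0, 0.0, 1.0]] [[324.468119571718, 0.0, 314.0802654178326], [0.0, 324.468119571718, 192.985161947621], [0.0, 0.0, 1.0]] -0.012515563855455209
```

>>> {"api": "servo_tool", "payload": {
  "translation": [
    [0.9, 0, -0.3],
    [0.9, 0, -0.3],
    [0.9, 0, -0.3],
    [0.9, 0, -0.3],
    [0.9, 0, -0.4],
    [0.9, 0, -0.4],
    [0, 0, 0]
  ],
  "turn": [0, 0, 0, 0, 0, 0, 0],
  "grip": [1, 1, 1, 1, 1, 1, 1]
}}

```text
clock: 2.62
tool_pos: [0.7037, 0.2378, 0.1661]
ee_rot: [-179.9, -0.1, 163.1]
contact_force: [-0.3, -0.1, -0.1]
width: 0.997
grasp_force: 0.0
```

```bash
cat >> h.py <<'E'
def proj(c,p):
    T=np.linalg.inv(c['pose']); r=cv2.Rodrigues(T[:3,:3])[0]
    return cv2.projectPoints(np.array(p,float).reshape(-1,1,3),r,T[:3,3],c['camera_matrix'],np.array([c['k1'],0,0,0.]))[0][:,0]
E
python3 - <<'E'
from h import *
a=np.radians(-10);X=np.array([np.cos(a),np.sin(a),0]);o=np.array([.5425,.065,0])
c=cam('wrist');d=cam('side')
L=[o+.095*X+[0,0,z] for z in(.09,.07,.05,.015)]+[o+.112*X+[0,0,z] for z in(.07,.052)]
print(proj(c,L).round(1).tolist());print(proj(d,L).round(1).tolist())
u,v=proj(c,L[2:3])[0].astype(int);print(c['pose'][:3,3])
u0=max(0,min(540,u-50));v0=max(0,min(325,v-37));print(u0,v0)
w=cv2.resize(c['color'][v0:v0+75,u0:u0+100,::-1],None,fx=8,fy=8,interpolation=cv2.INTER_CUBIC)
cv2.imwrite('pics/w1.png',np.clip(w*1.4,0,255).astype(np.uint8)); np.savez('w1.npz',**c)
E
```

```text
[[51.5, 195.4], [70.2, 188.1], [86.4, 181.7], [110.2, 172.4], [77.0, 207.4], [91.1, 200.6]]
[[295.7, 214.6], [296.1, 218.9], [296.5, 223.1], [297.2, 230.1], [290.5, 217.5], [290.9, 221.3]]
[0.62304713 0.26218352 0.32391374]
36 144
```

View pics/w1.png

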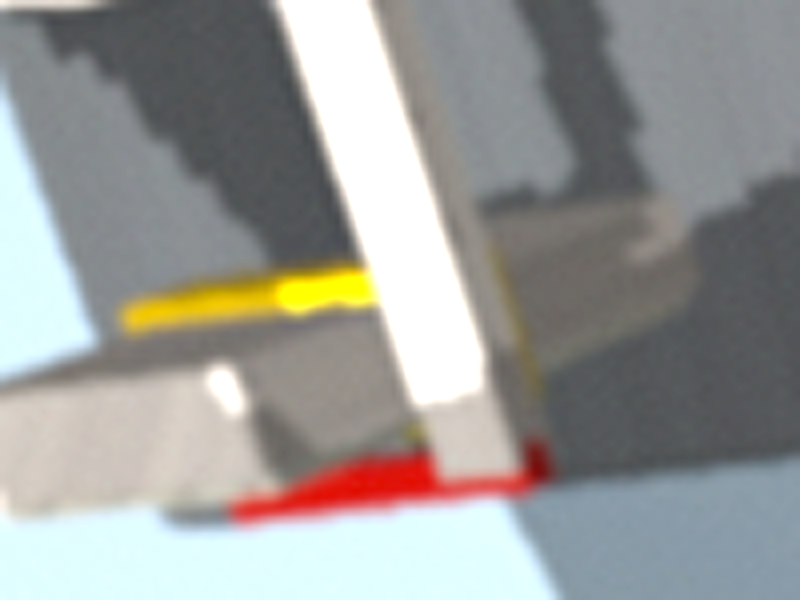

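The crop shows the red pointer at (390,480) crop, yellow collar pieces at (250,295) and (520,320), the white arm occluding the rest. I'll look from the other (−y, far) side.

>>> {"api": "servo_tool", "payload": {
  "translation": [
    [0.24, -1, 0],
    [0.24, -1, 0],
    [0.24, -1, 0],
    [0.24, -1, 0],
    [0.24, -1, 0],
    [0.24, -1, 0],
    [0.24, -1, 0],
    [0.24, -1, 0],
    [0.24, -1, 0],
    [0.24, -1, 0],
    [0.24, -1, 0],
    [0.24, -1, 0]
  ],
  "turn": [0, 0, 0, 0, 0, 0, 0, 0, 0, 0, 0, 0],
  "grip": [1, 1, 1, 1, 1, 1, 1, 1, 1, 1, 1, 1]
}}

```text
clock: 4.22
tool_pos: [0.7896, -0.1233, 0.1681]
ee_rot: [180.0, 0.0, 163.2]
contact_force: [0.2, 0.7, 0.6]
width: 1.002
grasp_force: 0.0
```

```bash
python3 - <<'E'
from h import *
a=np.radians(-10);X=np.array([np.cos(a),np.sin(a),0]);Y=np.array([-X[1],X[0],0]);o=np.array([.5425,.065,0])
c=cam('wrist');print(c['pose'][:3,3])
L=[o+.095*X+[0,0,z] for z in(.09,.07,.05,.015)]+[o+.112*X-.016*Y+[0,0,z] for z in(.07,.06,.052,.04)]
q=proj(c,L);print(q.round(1).tolist())
u,v=q[2].astype(int)
u0=max(0,min(540,u-50));v0=max(0,min(325,v-37));print(u0,v0)
w=cv2.resize(c['color'][v0:v0+75,u0:u0+100,::-1],None,fx=8,fy=8,interpolation=cv2.INTER_CUBIC)
cv2.imwrite('pics/w2.png',np.clip(w*1.4,0,255).astype(np.uint8)); np.savez('w2.npz',**c)
E
```

```text
[ 0.70875736 -0.09913692  0.32586006]
[[514.5, -101.9], [496.8, -84.8], [481.9, -70.5], [460.9, -50.2], [472.1, -52.0], [465.5, -46.0], [460.6, -41.5], [453.8, -35.4]]
431 0
```

View pics/w2.png

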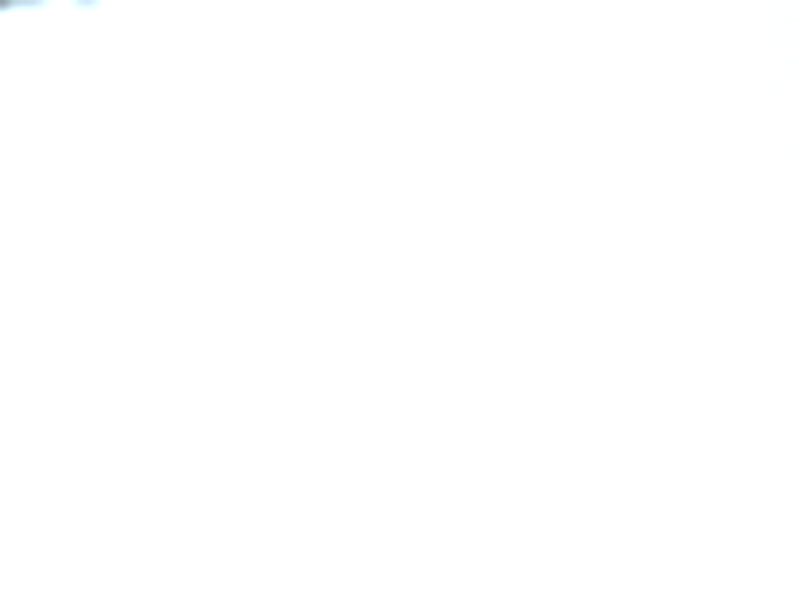

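The wrist crop missed the post (it lies outside the frame). I'll turn the tool about 46° so that the band comes into view.

>>> {"api": "servo_tool", "payload": {
  "translation": [
    [0, 0.1, 0],
    [0, 0.1, 0],
    [0, 0.1, 0],
    [0, 0.1, 0],
    [0, 0.1, 0],
    [0, 0.1, 0],
    [0, 0.1, 0],
    [0, 0.1, 0],
    [0, 0.1, 0],
    [0, 0.1, 0],
    [0, 0, 0]
  ],
  "turn": [1, 1, 1, 1, 1, 1, 1, 1, 1, 1, 0],
  "grip": [1, 1, 1, 1, 1, 1, 1, 1, 1, 1, 1]
}}

```text
clock: 5.65
tool_pos: [0.7895, -0.092, 0.168]
ee_rot: [180.0, -0.0, -151.0]
contact_force: [-0.1, 0.1, 0.1]
width: 0.999
grasp_force: 0.0
```

```bash
python3 - <<'E'
from h import *
a=np.radians(-10);X=np.array([np.cos(a),np.sin(a),0]);Y=np.array([-X[1],X[0],0]);o=np.array([.5425,.065,0])
c=cam('wrist');print(c['pose'][:3,3])
L=[o+.095*X+[0,0,z] for z in(.09,.07,.05,.015)]+[o+.112*X-.016*Y+[0,0,z] for z in(.07,.06,.052,.04)]
q=proj(c,L);print(q.round(1).tolist())
u,v=q[2].astype(int)
u0=max(0,min(540,u-50));v0=max(0,min(325,v-37));print(u0,v0)
w=cv2.resize(c['color'][v0:v0+75,u0:u0+100,::-1],None,fx=8,fy=8,interpolation=cv2.INTER_CUBIC)
cv2.imwrite('pics/w3.png',np.clip(w*1.4,0,255).astype(np.uint8)); np.savez('w3.npz',**c)
hsv=cv2.cvtColor(c['color'],cv2.COLOR_RGB2HSV).astype(int)[v0:v0+75,u0:u0+100]
P=cloud(c)[v0:v0+75,u0:u0+100]
for l,k in(('red',((hsv[...,0]<8)|(hsv[...,0]>172))),('yel',(hsv[...,0]>18)&(hsv[...,0]<35))):
    k=k&(hsv[...,1]>120)&(hsv[...,2]>40);R=(P[k]-o)@np.c_[X,Y,[0,0,1]];vv,uu=np.nonzero(k);print(l,k.sum(),uu.mean()+u0,vv.mean()+v0);print(np.nanpercentile(R,[2,10,50,90,98],axis=0).round(4).tolist())
E
```

```text
[ 0.7155603  -0.1330577   0.32568725]
[[589.3, 120.4], [568.6, 118.3], [550.8, 116.4], [524.9, 113.7], [538.4, 122.2], [530.2, 121.1], [524.1, 120.3], [515.6, 119.2]]
500 79
red 262 561.1183206106871 137.81297709923663
[[0.1064, -0.0078, 0.0708], [0.107, -0.0057, 0.0716], [0.1095, 0.0059, 0.0727], [0.1113, 0.0178, 0.0737], [0.1116, 0.0222, 0.0741]]
yel 189 545.058201058201 107.34391534391534
[[0.0888, -0.0205, 0.0563], [0.0903, -0.0202, 0.0602], [0.0994, -0.0189, 0.064], [0.1061, -0.0094, 0.065], [0.1066, -0.0063, 0.0655]]
```

View pics/w3.png

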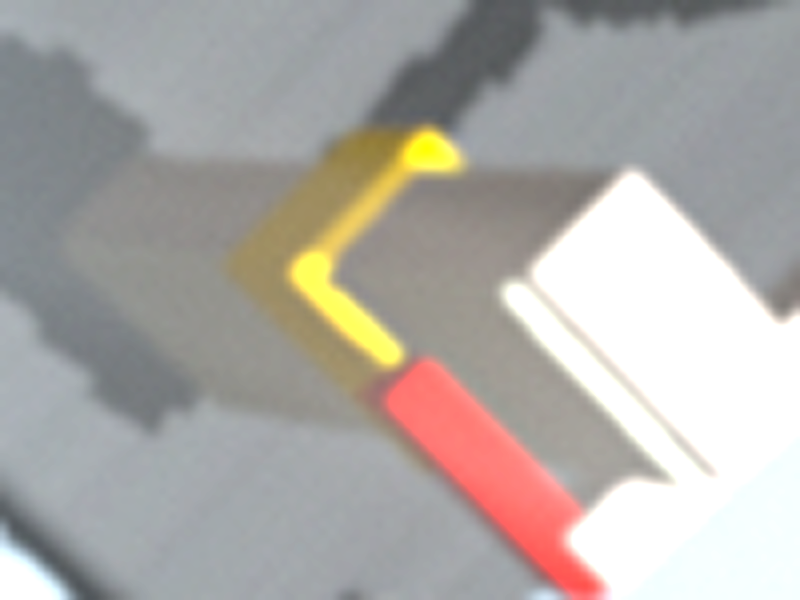

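The crop clearly shows the yellow collar (corner bottom (230,265), top (300,265) crop) and the red pointer (480,470). The band's middle is at z ≈ 0.0575, so the travel needed is about 12.5 mm. Now to the roof.

>>> {"api": "servo_tool", "payload": {
  "translation": [
    [-0.76, -0.476, -0.23],
    [-0.76, -0.476, -0.23],
    [-0.76, -0.476, -0.23],
    [-0.76, -0.476, -0.23],
    [-0.76, -0.476, -0.23],
    [-0.76, -0.476, -0.23],
    [-0.76, -0.476, -0.23],
    [0, 0, 0],
    [0, 0, 0]
  ],
  "turn": [0, 0, 0, 0, 0, 0, 0, 0, 0],
  "grip": [1, 1, 1, 1, 1, 1, 1, 1, 1]
}}

```text
clock: 6.82
tool_pos: [0.6304, -0.1919, 0.12]
ee_rot: [-180.0, 0.0, -151.1]
contact_force: [0.6, -0.1, -0.3]
width: 1.003
grasp_force: 0.0
```

```bash
python3 - <<'E'
from h import *
c=cam('wrist');P=cloud(c);p=telemetry.read_state()['tool_pos'];print(p)
near=np.hypot(P[...,0]-.63,P[...,1]+.192)<.03
k=near&(P[...,2]>.05)&(P[...,2]<.062)
v,u=np.nonzero(k);print(k.sum(),np.nanmedian(P[k],0).round(4),P[k].min(0),P[k].max(0))
(cu,cv),r=cv2.minEnclosingCircle(np.c_[u,v].astype(np.float32));print(cu,cv,r,pts(c,[[cu,cv],[u.mean(),v.mean()]],.056))
hsv=cv2.cvtColor(c['color'],cv2.COLOR_RGB2HSV).astype(int)
g=(hsv[...,0]>50)&(hsv[...,0]<95)&(hsv[...,1]>60)&(np.hypot(P[...,0]-.63,P[...,1]+.192)<.06)
v,u=np.nonzero(g);e=cv2.fitEllipse(cv2.convexHull(np.c_[u,v].astype(np.float32)));print('green',g.sum(),e,pts(c,[e[0]],.011),P[g].min(0),P[g].max(0))
E
```

```text
[ 0.63061335 -0.19168013  0.11994607]
488 [ 0.6294 -0.1963  0.0568] [ 0.62130418 -0.20476532  0.05001682] [ 0.63881285 -0.1870614   0.05880352]
309.6363525390625 209.5454559326172 12.766267776489258 [[ 0.62936721 -0.19640686  0.056     ]
 [ 0.62954031 -0.19630438  0.056     ]]
green 7959 ((321.18231201171875, 298.7016296386719), (308.65826416015625, 518.679443359375), 81.669189453125) [[ 0.71862496 -0.13557947  0.011     ]] [ 5.80633503e-01 -2.51254188e-01 -3.49480840e-04] [ 0.68199394 -0.1486786   0.22748274]
```

>>> {"api": "servo_tool", "payload": {
  "translation": [
    [-0.02, -0.07, -0.6],
    [0, 0, -0.6],
    [0, 0, -0.6],
    [0, 0, -0.5],
    [0, 0, 0],
    [0, 0, 0],
    [0, 0, 0],
    [0, 0, 0],
    [0, 0, 0],
    [0, 0, 0],
    [0, 0, 0],
    [0, 0, 0]
  ],
  "turn": [0, 0, 0, 0, 0, 0, 0, 0, 0, 0, 0, 0],
  "grip": [1, 1, 1, 1, 0, 0, 0, 0, 0, 0, 0, 0],
  "squeeze": 25
}}

```text
clock: 8.38
tool_pos: [0.6292, -0.1939, 0.0506]
ee_rot: [-180.0, 0.0, -151.0]
contact_force: [1.0, 0.2, 1.0]
width: 0.189
grasp_force: 25.0
```

>>> {"api": "servo_tool", "payload": {
  "translation": [
    [0, 0, 0.5],
    [0, 0, 0.9],
    [0, 0, 1],
    [0, 0, 1],
    [0, 0, 1],
    [-0.9, 0.9, 1],
    [-0.95, 0.93, 0],
    [-0.95, 0.93, 0],
    [-0.95, 0.93, 0],
    [-0.95, 0.93, 0],
    [-0.95, 0.93, 0],
    [-0.9, 0.93, 0]
  ],
  "turn": [0, 0, 0, 0, 0, 0, 0, 0, 0, 0, 0, 0],
  "grip": [0, 0, 0, 0, 0, 0, 0, 0, 0, 0, 0, 0]
}}

```text
clock: 9.88
tool_pos: [0.4317, 0.0013, 0.2135]
ee_rot: [-180.0, 0.0, -151.0]
contact_force: [0.2, -0.0, -0.8]
width: 0.19
grasp_force: 25.0
```

>>> {"api": "servo_tool", "payload": {
  "translation": [
    [0, 0, 0],
    [0, 0, 0]
  ],
  "turn": [0, 0],
  "grip": [0, 0]
}}

```text
clock: 10.12
tool_pos: [0.4333, 0.0004, 0.2134]
ee_rot: [-179.9, 0.1, -151.0]
contact_force: [1.0, -0.5, -0.5]
width: 0.189
grasp_force: 25.0
```

```bash
python3 - <<'E'
from h import *
p=telemetry.read_state()['tool_pos'];print(p)
c=cam('wrist');P=cloud(c)
def fit(q):
    A=np.c_[2*q,np.ones(len(q))]
    for _ in range(4):
        s=np.linalg.lstsq(A,(q**2).sum(1),rcond=None)[0];r=np.sqrt(s[2]+s[:2]@s[:2]);e=abs(np.hypot(*(q-s[:2]).T)-r);k=e<max(.002,2*np.median(e));q=q[k];A=A[k]
    return s[:2].round(4),r.round(4),len(q)
k=(P[...,2]>.134)&(P[...,2]<.147)&(np.hypot(P[...,0]-.5425,P[...,1]-.065)<.055);print('rim wrist',k.sum(),np.nanmedian(P[k],0),fit(P[k][:,:2]))
# roof eave outline: points near z = p-0.04
z0=p[2]-.0506
k=(P[...,2]>z0+.005)&(P[...,2]<z0+.035)&(np.hypot(*(P[...,:2]-p[:2]).transpose(2,0,1))<.06)
v,u=np.nonzero(k);h=cv2.convexHull(np.c_[u,v].astype(np.float32))[:,0]
print('eave wrist',k.sum(),u.min(),u.max(),v.min(),v.max(),fit(pts(c,h,z0+.012)[:,:2]))
for n in('top','side'):
    d=cam(n);Q=cloud(d);hs=cv2.cvtColor(d['color'],cv2.COLOR_RGB2HSV).astype(int)
    k=(np.hypot(*(Q[...,:2]-p[:2]).transpose(2,0,1))<.06)&(Q[...,2]>z0)&(Q[...,2]<z0+.035)
    v,u=np.nonzero(k);
    if len(u)>20:
        h=cv2.convexHull(np.c_[u,v].astype(np.float32))[:,0];print(n,len(u),fit(pts(d,h,z0+.012)[:,:2]))
cv2.imwrite('pics/w4.png',np.clip(c['color'][...,::-1]*1.3,0,255).astype(np.uint8))
E
```

```text
[4.33301604e-01 4.15227030e-04 2.13386538e-01]
rim wrist 4 [0.51363809 0.04514091 0.14085672] (array([0.493 , 0.0334]), np.float64(0.0276), 4)
eave wrist 8997 243 385 158 281 (array([0.4334, 0.0005]), np.float64(0.0463), 29)
top 43 (array([0.4267, 0.0034]), np.float64(0.0388), 8)
side 530 (array([0.4333, 0.0024]), np.float64(0.0461), 18)
```

View pics/w4.png

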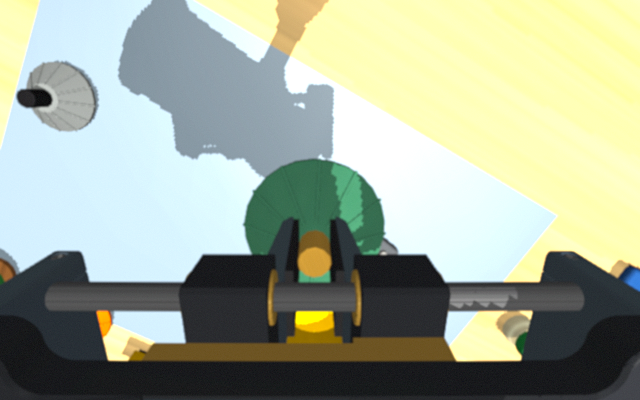

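The wrist view shows the green roof held straight in the fingers at (315,225); the tank is hidden behind the gripper. The roof is centred on the tool. I'll refine the rim from the fixed cameras and the stored wrist pictures.

```bash
python3 - <<'E'
from h import *
p=telemetry.read_state()['tool_pos'];print(p)
def fit(q):
    A=np.c_[2*q,np.ones(len(q))]
    for _ in range(4):
        s=np.linalg.lstsq(A,(q**2).sum(1),rcond=None)[0];r=np.sqrt(s[2]+s[:2]@s[:2]);e=abs(np.hypot(*(q-s[:2]).T)-r);k=e<max(.002,2*np.median(e));q=q[k];A=A[k]
    return s[:2].round(4),r.round(4),len(q)
for n in('top','side','w1','w2','w3'):
    c=np.load(n+'.npz') if n[0]=='w' else cam(n)
    P=cloud(c);k=(P[...,2]>.135)&(P[...,2]<.146)&(np.hypot(P[...,0]-.5425,P[...,1]-.065)<.055)
    v,u=np.nonzero(k);print(n,k.sum())
    if k.sum()<20: continue
    h=cv2.convexHull(np.c_[u,v].astype(np.float32))[:,0];q=pts(c,np.c_[u,v],.14)[:,:2]
    print(' all',fit(q),'hull',fit(pts(c,h,.14)[:,:2]), 'ext',q.min(0),q.max(0))
    z0=p[2]-.0506
    k=(np.hypot(*(P[...,:2]-p[:2]).transpose(2,0,1))<.06)&(P[...,2]>z0)&(P[...,2]<z0+.035)
    if k.sum()>200:
        v,u=np.nonzero(k);h=cv2.convexHull(np.c_[u,v].astype(np.float32))[:,0];print(' eave',fit(pts(c,h,z0+.011)[:,:2]))
E
```

```text
[4.33373106e-01 4.58541615e-05 2.12841334e-01]
top 17
side 125
 all (array([0.5426, 0.063 ]), np.float64(0.0383), 91) hull (array([0.5425, 0.0638]), np.float64(0.0405), 20) ext [0.50300681 0.02387496] [0.58257924 0.10667977]
 eave (array([0.433 , 0.0015]), np.float64(0.0461), 18)
w1 5
w2 0
w3 0
```

>>> {"api": "servo_tool", "payload": {
  "translation": [
    [0.729, 0.417, 0],
    [0.729, 0.417, 0],
    [0.729, 0.417, 0],
    [0.729, 0.417, 0],
    [0.729, 0.417, 0],
    [0, 0, 0],
    [0, 0, -0.3],
    [0, 0, -0.3],
    [0, 0, -0.1],
    [0, 0, 0]
  ],
  "turn": [0, 0, 0, 0, 0, 0, 0, 0, 0, 0],
  "grip": [0, 0, 0, 0, 0, 0, 0, 0, 0, 0]
}}

```text
clock: 11.62
tool_pos: [0.5418, 0.0629, 0.1914]
ee_rot: [180.0, -0.0, -151.0]
contact_force: [1.1, -0.2, -0.9]
width: 0.19
grasp_force: 25.0
```

```bash
python3 - <<'E'
from h import *
p=telemetry.read_state()['tool_pos'];print(p)
d=cam('side');u,v=proj(d,[[*p[:2],.15]])[0].astype(int)
w=cv2.resize(d['color'][v-37:v+38,u-50:u+50,::-1],None,fx=8,fy=8,interpolation=cv2.INTER_CUBIC)
cv2.imwrite('pics/s5.png',np.clip(w*1.5,0,255).astype(np.uint8))
E
```

```text
[0.54176818 0.06294505 0.19138084]
```

View pics/s5.png

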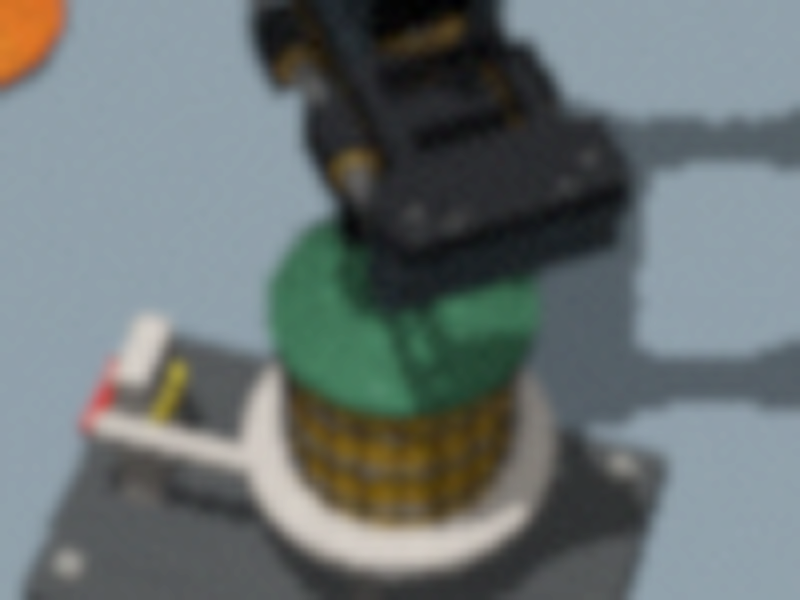

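The roof (centre ≈ (405,310) crop) sits centred just above the tank's mouth; the pointer is still up. Lowering gently.

>>> {"api": "servo_tool", "payload": {
  "translation": [
    [0, 0, -0.1],
    [0, 0, -0.1],
    [0, 0, -0.05],
    [0, 0, -0.05],
    [0, 0, 0],
    [0, 0, 0]
  ],
  "turn": [0, 0, 0, 0, 0, 0],
  "grip": [0, 0, 0, 0, 0, 0]
}}

```text
clock: 12.42
tool_pos: [0.542, 0.0631, 0.1826]
ee_rot: [-180.0, 0.0, -151.0]
contact_force: [0.9, -0.2, -0.5]
width: 0.187
grasp_force: 25.0
```

>>> {"api": "servo_tool", "payload": {
  "translation": [
    [0, 0, -0.07],
    [0, 0, 0],
    [0, 0, 0]
  ],
  "turn": [0, 0, 0],
  "grip": [0, 0, 0]
}}

```text
clock: 12.8
tool_pos: [0.5421, 0.0631, 0.1806]
ee_rot: [-180.0, 0.0, -151.0]
contact_force: [-1.6, -0.3, 2.8]
width: 0.187
grasp_force: 25.0
```

>>> {"api": "servo_tool", "payload": {
  "translation": [
    [0, 0, -0.07],
    [0, 0, 0],
    [0, 0, 0]
  ],
  "turn": [0, 0, 0],
  "grip": [0, 0, 0]
}}

```text
clock: 13.18
tool_pos: [0.5421, 0.0631, 0.1784]
ee_rot: [-180.0, 0.0, -151.0]
contact_force: [-0.4, -0.5, 3.5]
width: 0.188
grasp_force: 25.0
```

>>> {"api": "servo_tool", "payload": {
  "translation": [
    [0, 0, -0.08],
    [0, 0, -0.08],
    [0, 0, 0],
    [0, 0, 0],
    [0, 0, 0]
  ],
  "turn": [0, 0, 0, 0, 0],
  "grip": [0, 0, 0, 0, 0]
}}

```text
clock: 13.8
tool_pos: [0.5421, 0.0631, 0.1736]
ee_rot: [-180.0, 0.0, -151.0]
contact_force: [-1.1, -0.6, 5.8]
width: 0.187
grasp_force: 25.0
```

```bash
python3 - <<'E'
from h import *
f=[];
s=telemetry.read_state();p=s['tool_pos'];print(p,s['contact_force'])
a=np.radians(-10);X=np.array([np.cos(a),np.sin(a),0]);o=np.array([.5425,.063,0])
R=[]
for i in range(4):
    c=cam('side');P=cloud(c);hs=cv2.cvtColor(c['color'],cv2.COLOR_RGB2HSV).astype(int)
    m=np.zeros((400,640),bool);m[205:245,275:312]=1
    k=m&((hs[...,0]<10)|(hs[...,0]>170))&(hs[...,1]>90);y=m&(hs[...,0]>18)&(hs[...,0]<35)&(hs[...,1]>100)
    g=(hs[...,0]>50)&(hs[...,0]<95)&(hs[...,1]>70)&(np.hypot(P[...,0]-.5425,P[...,1]-.063)<.05)&(P[...,2]>.08)
    R.append([np.nanmedian(P[k][:,2]),k.sum(),np.nonzero(k)[0].mean(),np.nanmedian(P[y][:,2]),y.sum(),np.nonzero(y)[0].mean(),np.nanpercentile(P[g][:,2],5)])
    f.append(telemetry.read_state()['contact_force'][2])
print(np.mean(R,0).round(4),np.mean(f))
E
```

```text
[0.54210974 0.06311492 0.17358875] [-1.14930946 -0.57048712  5.75744121]
[6.270000e-02 5.000000e+00 2.218000e+02 6.280000e-02 2.875000e+01
 2.207913e+02 1.327000e-01] 5.9129826838738735
```

>>> {"api": "servo_tool", "payload": {
  "translation": [
    [0, 0, -0.07],
    [0, 0, -0.06],
    [0, 0, 0],
    [0, 0, 0],
    [0, 0, 0],
    [0, 0, 0]
  ],
  "turn": [0, 0, 0, 0, 0, 0],
  "grip": [0, 0, 0, 0, 0, 0]
}}

```text
clock: 14.75
tool_pos: [0.5421, 0.0631, 0.1698]
ee_rot: [-180.0, 0.0, -151.0]
contact_force: [-1.0, -0.5, 6.9]
width: 0.185
grasp_force: 25.0
```

```bash
python3 - <<'E'
from h import *
s=telemetry.read_state();p=s['tool_pos'];print(p,s['contact_force'])
R=[];f=[]
for i in range(4):
    c=cam('side');P=cloud(c);hs=cv2.cvtColor(c['color'],cv2.COLOR_RGB2HSV).astype(int)
    m=np.zeros((400,640),bool);m[205:245,275:312]=1
    k=m&((hs[...,0]<10)|(hs[...,0]>170))&(hs[...,1]>90);y=m&(hs[...,0]>18)&(hs[...,0]<35)&(hs[...,1]>100)
    pl=(P[...,2]>.05)&(P[...,2]<.08)&(abs(np.hypot(P[...,0]-.5425,P[...,1]-.063)-.048)<.004)
    R.append([np.nanmedian(P[k][:,2]),k.sum(),np.nonzero(k)[0].mean(),np.nanmedian(P[y][:,2]),np.nonzero(y)[0].mean(),np.nanmedian(P[pl][:,2]),pl.sum()])
    f.append(telemetry.read_state()['contact_force'][2])
print(np.mean(R,0).round(4),np.mean(f))
w=cv2.resize(c['color'][185:260,265:365,::-1],None,fx=8,fy=8,interpolation=cv2.INTER_CUBIC)
cv2.imwrite('pics/s6.png',np.clip(w*1.5,0,255).astype(np.uint8))
c=cam('wrist');hs=cv2.cvtColor(c['color'],cv2.COLOR_RGB2HSV).astype(int);P=cloud(c)
a=np.radians(-10);X=np.array([np.cos(a),np.sin(a),0])
print('wrist sees pointer at',proj(c,[np.array([.5425,.063,.06])+.11*X]))
g=(hs[...,0]>50)&(hs[...,0]<95)&(hs[...,1]>70)&(np.hypot(P[...,0]-.5425,P[...,1]-.063)<.045)&(P[...,2]>.1)&(P[...,2]<.17)
# cone slope symmetric? fit z = a - b*r with tilt
q=P[g];d=q[:,:2]-p[:2];r=np.hypot(*d.T);A=np.c_[np.ones(len(r)),r,d];print('tilt',np.linalg.lstsq(A,q[:,2],rcond=None)[0],g.sum())
E
```

```text
[0.54211572 0.06310869 0.16978708] [-0.95932368 -0.48519536  6.93728663]
[5.810000e-02 4.000000e+00 2.225000e+02 6.220000e-02 2.214317e+02
 6.170000e-02 1.635000e+02] 7.808384907930699
wrist sees pointer at [[240.64306557 281.15569832]]
tilt [ 0.16422005 -0.69846499  0.00308095  0.00425584] 8760
```

View pics/s6.png

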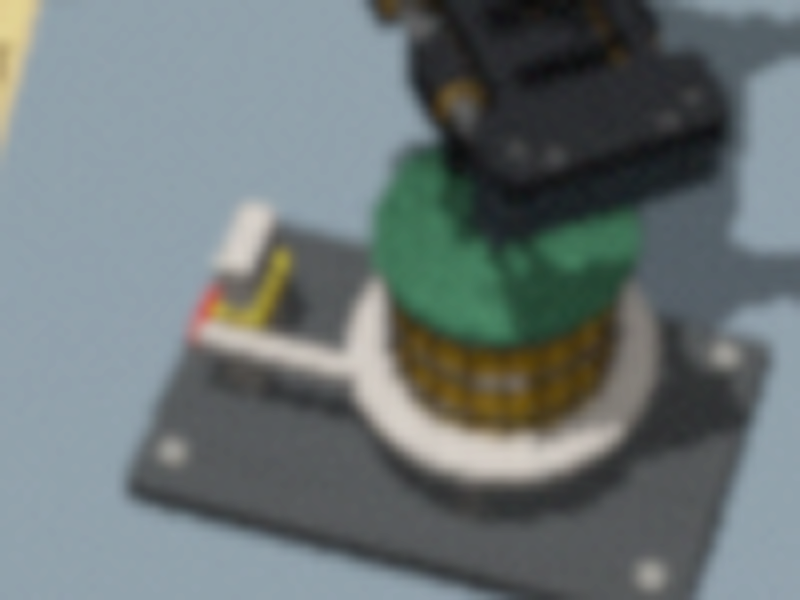

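The picture shows the roof seated level, the platform lowered, and the pointer (205,310) level with the yellow collar (275,290). The platform top is at ~0.062, so travel is ≈ 12.5 mm. Now hold.

>>> {"api": "servo_tool", "payload": {
  "translation": [
    [0, 0, 0],
    [0, 0, 0],
    [0, 0, 0],
    [0, 0, 0],
    [0, 0, 0],
    [0, 0, 0],
    [0, 0, 0],
    [0, 0, 0],
    [0, 0, 0],
    [0, 0, 0],
    [0, 0, 0],
    [0, 0, 0]
  ],
  "turn": [0, 0, 0, 0, 0, 0, 0, 0, 0, 0, 0, 0],
  "grip": [0, 0, 0, 0, 0, 0, 0, 0, 0, 0, 0, 0]
}}

```text
clock: 16.5
tool_pos: [0.5421, 0.0631, 0.1698]
ee_rot: [-180.0, 0.0, -151.0]
contact_force: [-1.6, 0.2, 7.7]
width: 0.184
grasp_force: 25.0
```

>>> {"api": "servo_tool", "payload": {
  "translation": [
    [0, 0, 0],
    [0, 0, 0],
    [0, 0, 0],
    [0, 0, 0],
    [0, 0, 0],
    [0, 0, 0],
    [0, 0, 0],
    [0, 0, 0],
    [0, 0, 0],
    [0, 0, 0],
    [0, 0, 0],
    [0, 0, 0]
  ],
  "turn": [0, 0, 0, 0, 0, 0, 0, 0, 0, 0, 0, 0],
  "grip": [0, 0, 0, 0, 0, 0, 0, 0, 0, 0, 0, 0]
}}

```text
clock: 18.0
tool_pos: [0.5421, 0.0631, 0.1698]
ee_rot: [-180.0, 0.0, -151.0]
contact_force: [-1.2, 1.0, 8.1]
width: 0.189
grasp_force: 25.0
```

>>> {"api": "servo_tool", "payload": {
  "translation": [
    [0, 0, 0],
    [0, 0, 0],
    [0, 0, 0],
    [0, 0, 0],
    [0, 0, 0],
    [0, 0, 0],
    [0, 0, 0],
    [0, 0, 0]
  ],
  "turn": [0, 0, 0, 0, 0, 0, 0, 0],
  "grip": [0, 0, 0, 0, 0, 0, 0, 0]
}}

```text
clock: 19.0
tool_pos: [0.5421, 0.0631, 0.1698]
ee_rot: [-180.0, 0.0, -151.0]
contact_force: [-1.3, -0.5, 7.2]
width: 0.19
grasp_force: 25.0
```

```bash
python3 -c "
from bench import arm
print(arm.sign_off())"
```

```text
the job is handed in; nothing more can be done
None
```

I handed the job in with the green roof seated level on the tank and the gripper still pressing it down at about 7–8 N. By my measurements the pointer was in the yellow band for over 4 s (platform travel about 12.5 mm). The hand-in returned no verdict.

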